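# Clip the idler pulley onto the sprung belt tensioner

### The arm

A 6-joint arm with a two-finger parallel gripper is mounted at the origin on the work surface. World frame = base frame: x ahead of the robot, y to its left, z up, the work surface at z = 0. Lengths are in m, angles in rad, forces in N, time in s.
With the tool pointing down it reaches from about 0.275 to 0.85 m from the base axis. Payload 5.2 kg.
Tool frame: the origin (TCP) lies on the centre line of the jaws, within the pads' length; the fingertips stand robot.tips_ahead ahead of it and the grasp point (between the pads) lies 3 mm ahead of it (robot.tips_ahead is the distance from the TCP to the fingertips, in m); z points along the fingers, y is the direction in which the jaws open and shut (so a half turn about z gives the same grasp; the last joint's range is limited). The gripper opens to 85 mm and grips with 20 to 120 N. Pads are 22 mm wide; open, the fingers measure 114 mm over their backs; the gripper's body (76 mm by 85 mm) begins 54 mm behind the grasp point. The pads swing forward as they close: fully open they stand 13 mm farther back than shut.
Start: joints at [1.121, 0.259, 1.535, -0, 1.348, -0.203], TCP at [0.134, 0.533, 0.253] pointing down, gripper open.
Joint ranges: [-3.14, 3.14], [-0.91, 2.08], [0.19, 2.58], [-1.22, 4.36], [0.22, 2.71], [-3.12, 3.12]. Speed limits (rad/s): [2.57, 2.57, 3.14, 3.14, 3.14, 3.14].

### API

Orientations are given as a unit quaternion [x, y, z, w].
In Python, from cell import robot gives the robot as it stands. The module is installed in compiled form; this text tells all that it offers.
- The arm moves only by the tool send_rows, never from a script. Its arguments are lists of equal length, an entry for each row: "translation": the shift along the tool's x, y, z in mm, a list of three; "delta_rot": the turn, a rotation vector about the tool's x, y, z in degrees, a list of three; "hand": the closure, from -1 (fully open) to 1 (shut). In form: {"translation": [[x, y, z], ...], "delta_rot": [[ax, ay, az], ...], "hand": [hand, ...]}. A call has 1 to 20 rows; each row shifts and turns the commanded pose from where the row before left it, along the tool's axes as they then stand; what a row does not reach is not made up. A row lasts 1/12 s, in which the tool goes at most 41.7 mm and 7.16 degrees, less where a joint would pass 70% of its speed; a pose out of reach is approached as far as the arm can. A call is refused whole if a number of a shift passes 41.7 or a number of a turn 7.16, either way. A call with a gripper value outside its range is refused whole. The fingers move at their own pace and stop on an object; "squeeze" is the grip in N (left out, the last holds). Time passes only in rows, so rows that do not move let the fingers close. It gives the time, the measured TCP pose, the force and the opening at its end, in the units of the state.
- robot.observe(): the state, without advancing time (a new reading comes with each control period).
- robot.capture(name): name is "side" or "top"; returns a dict with "frame" (420x560x3 uint8, red, green, blue), "fov_y" (degrees; the focal length in pixels is half the picture's height over the tangent of half this angle, whatever the lens; pixels are square), "cx", "cy" (the principal point, pixels), "dist_coeffs" ([k1, k2, p1, p2, k3] as OpenCV has them; the pictures are not rectified), "extrinsics" (4x4, takes a point from world to camera coordinates). Camera axes: x right, y up, looking along -z (the intrinsics and any distortion apply to the point x, -y, -z); pixel columns grow to the right and rows downward; lengths in m; the calibration is good to about 2 mm. A picture is of the moment at which its call begins. There is no depth.
- robot.job_done(): hands the job in, once; it reports no verdict.
The state is a dict: "clock": time; "joint_positions": joint angles; "qd": joint speeds; "joint_efforts": joint torques, N m; "ee_pos": TCP position; "ee_rot": TCP orientation; "wrist_force": force on the tool from outside, world axes, zero at the start; "wrist_torque": the same for the moment, N m; "opening": opening from 0.0 (shut) to 1.0 (fully open).
Only numpy, scipy, OpenCV 4.12 (cv2) and the standard library are available. Lean on these libraries where they do the work, as an engineer would, in place of code of your own. Each camera call takes 0.05 s, during which the arm holds its last target. There are 200 camera calls.

### The job

Put the orange pulley on the axle of the belt tensioner, right down on its shoulder, then take the red clip by its tab and push it sideways into the axle's groove above the pulley until it snaps fully home. Push gently: the axle stands on a sprung carriage that gives way under the push, so feel for the snap, stop pushing as soon as it comes, and never drive the carriage back to its end stop or force the clip. Let go, let the carriage spring back, and leave everything else on the table where it is.

Things in the scene. Friction and masses are not known exactly. Their poses are not given: they have to be found in the camera images.
- tensioner: The fixed belt tensioner: a dark base plate 190 (x) x 110 (y) x 16 mm with aluminium end blocks 40 mm tall at both x ends and blue springs on its +x side. Origin: centre of the underside, on the table. Its +x axis is the way in which the carriage yields, and the way to push the clip: it points roughly away from the robot. There is free room on the -x side of the axle, above the 40 mm level.
- carriage (a joint): Travel in m of the aluminium carriage (top 40 mm above the table) that bears the upright steel axle; 0 = at rest, grows as it is pushed along the tensioner's +x against a soft spring: about 1 N to start, then 0.35 N per mm. Its hard stop is at 0.038; keep it below 0.033, and below 0.020 once the clip is home. It returns to 0 by itself.
- shoulder (a point): On the axle's axis, on top of the shoulder disc (32 mm across) where the pulley rests, 46 mm above the table; moves with the carriage. z up, x as the tensioner's. The axle is 20 mm thick, its tip tapers to 14 mm over the last 6 mm and ends 40 mm above this point.
- groove (a point): On the axle's axis, at mid height of the brass-coloured groove, 71.25 mm above the table; moves with the carriage. The groove's core is 14 mm thick; it is 6.5 mm wide (high), its lower edge level with the top of the seated pulley; above it is a 20 mm thick, 11.5 mm tall axle head.
- pulley_center (a point): Centre of the loose toothed pulley: orange, 44 mm outside, 24 mm bore right through, 22 mm tall, with an aluminium flange 52 mm across and 4 mm thick at the bottom; stands on the table flange down, 90 g. Point at mid height, 11 mm above its underside; z up.
- clip_tab (a point): Centre of the grip tab of the loose red clip: an upright block 22 mm (x) x 12 mm (y) x 36 mm (z), pinched across y; the point is 18 mm above the clip's underside, and the clip lies flat on the table. The clip's open mouth faces its +x axis; the middle of the mouth's seat lies 23 mm ahead of this point along +x.
- clip_seat (a point): Middle of the clip's seat, 2 mm above its underside; lies on the axle's axis at groove height when the clip is home. The jaws are 4 mm thick, the clip is 24 mm wide overall and reaches 13 mm ahead of this point.
- clip: The red clip, 40 g; origin under its seat. Its sprung jaws have a 10 mm gap that must spread over the 14 mm core: they meet it when the seat is 12 mm short of the axle's axis, resist up to 5 to 10 N of push (hidden friction), then snap over: the push drops sharply and the back of the clip rests on the core. Clip and axle must not press on each other with more than 25 N.
- screwdriver: Bystander: a screwdriver lying on the table; leave it alone. Origin at its underside.
- puck_a: Bystander: a steel workpiece puck, 40 mm across, 22 mm tall; leave it alone. Origin at its underside.
- puck_b: Bystander: a second such puck; leave it alone. Origin at its underside.
- mouse: Bystander: a black computer mouse, 105 x 62 x 34 mm; leave it alone. Origin at its underside.
- bearing: Bystander: a small loose steel bearing ring, 40 mm outside, 18 mm bore, 12 mm tall; not part of the job; leave it alone. Origin at its underside.
- oil: Bystander: a closed yellow bottle with a red cap, 40 mm across, 110 mm tall; leave it alone. Origin at its underside.
- tester: Bystander: a yellow hand tester lying flat, 70 x 130 x 35 mm; leave it alone. Origin at its underside.

How it is judged:
By the outcome, as a careful person would: the job done as asked, in the order asked, and still so for the second after the job is handed in, with the robot touching nothing.
It also fails if it takes over 61 s, if anything falls off the work surface, if the arm or the gripper's body presses on something with over 40 N, if the wrist force passes 120 N, or if a joint passes its speed limit or range.

## Working session

There is one attempt and no reset: what is moved stays moved. The work goes in short steps, Python scripts to look and compute and a tool call to move; the robot and the scene stay as the last step left them, time stands still between calls to the robot, and variables do not carry over. Pictures are saved under pics/ and viewed, about 8 in all and at most 12, crops included, and the job is handed in when it is done.

Besides the shell and the picture viewer there is one more tool, called after "Request:" by a JSON object that holds its "api" and its "payload". send_rows: Moves the arm, as the interface text tells. Its arguments: {"type":"object","properties":{"translation":{"type":"array"},"delta_rot":{"type":"array"},"hand":{"type":"array"},"squeeze":{"type":"number"}},"required":["translation","delta_rot","hand"]}

```bash
mkdir -p pics
cat > h.py <<'E'
import numpy as np, cv2
from cell import robot
def cap(n,save=None):
    c=robot.capture(n)
    if save: cv2.imwrite('pics/'+save,c['frame'][:,:,::-1])
    return c
def K(c):
    f=c['frame'].shape[0]/2/np.tan(np.radians(c['fov_y'])/2)
    return np.array([[f,0,c['cx']],[0,f,c['cy']],[0,0,1.]]),np.array(c['dist_coeffs'],float)
def ray(c,uv):
    k,d=K(c);E=np.array(c['extrinsics'])
    p=cv2.undistortPoints(np.array(uv,float).reshape(-1,1,2),k,d).reshape(-1,2)
    v=np.c_[p[:,0],-p[:,1],-np.ones(len(p))]@E[:3,:3]
    return -E[:3,:3].T@E[:3,3],v
def onz(c,uv,z):
    o,v=ray(c,uv); return o+v*((z-o[2])/v[:,2])[:,None]
def proj(c,P):
    k,d=K(c);E=np.array(c['extrinsics'])
    q=np.atleast_2d(P)@E[:3,:3].T+E[:3,3]
    q=q*[1,-1,-1]
    return cv2.projectPoints(q,np.zeros(3),np.zeros(3),k,d)[0].reshape(-1,2)
E
python3 - <<'E'
from h import *
for n in('top','side'):
    c=cap(n,n+'0.png'); print(n,c['fov_y'],ray(c,[[280,210]]))
print(robot.observe(),robot.tips_ahead)
E
```

```text
top 51.462323006382476 (array([0.37668785, 0.02798598, 1.3573397 ]), array([[ 0.15818035,  0.022546  , -0.98743892]]))
side 50.74624621449149 (array([ 0.42408181, -0.79353151,  0.86345725]), array([[ 0.16239486,  0.71104321, -0.6845914 ]]))
{'clock': 0.1, 'joint_positions': array([ 1.12121345e+00,  2.59274136e-01,  1.53601001e+00,  1.70021816e-05,
        1.34802171e+00, -2.02844420e-01]), 'qd': array([-0.00035378, -0.00195285, -0.00342994,  0.00101471, -0.0003028 ,
        0.00047616]), 'joint_efforts': array([ 1.95471941e-03, -4.46971393e+01, -2.91250491e+01, -3.90627847e-04,
        6.27945861e-03, -1.44148902e-05]), 'ee_pos': array([0.13412442, 0.53292029, 0.25254105]), 'ee_rot': array([ 1.23058346e-01,  9.92399068e-01, -8.08767919e-04, -2.82356885e-04]), 'wrist_force': array([-0.71511831, -0.44326409, -0.39874299]), 'wrist_torque': array([ 0.00356384, -0.00537153, -0.00425589]), 'opening': 0.9976771601569541} 0.022
```

View pics/top0.png

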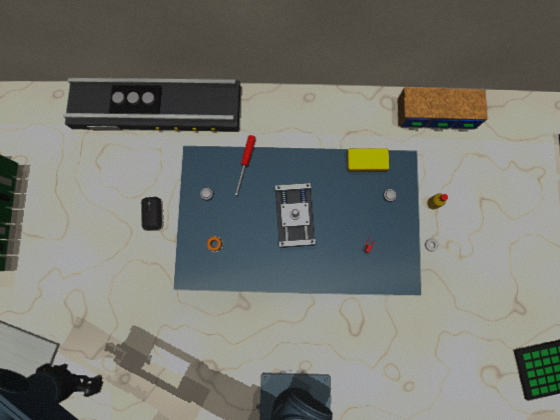

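View pics/side0.png

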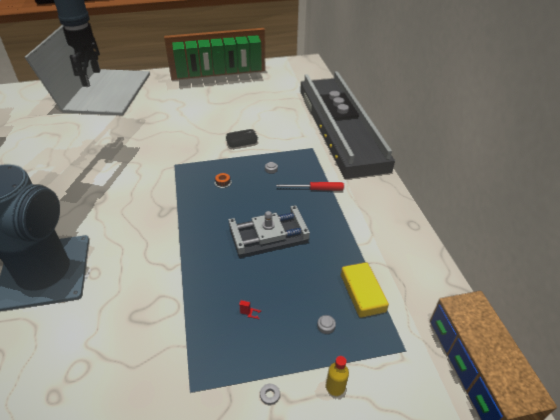

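The top view shows the pulley near (215,243), the clip near (369,246) and the tensioner near (295,214). The side view shows them at about (223,180), (247,310) and (268,228).

Run:
```python
from h import *
t=cap('top');s=cap('side')
T=t['frame'];S=s['frame']
def rs(a,k): return cv2.resize(np.ascontiguousarray(a),None,fx=k,fy=k,interpolation=cv2.INTER_CUBIC)
im=np.full((590,800,3),0,np.uint8)
def put(a,y,x): im[y:y+a.shape[0],x:x+a.shape[1]]=a
put(rs(T[175:255,265:325],5),0,0)       # 300x400
put(rs(T[228:260,352:384],5),410,0)
put(rs(T[228:260,200:232],5),410,170)
put(rs(S[200:260,220:315],5),0,305)
put(rs(S[295:325,232:267],5),410,340)
put(rs(S[165:195,205:240],5),410,520)
cv2.imwrite('pics/crops.png',im[:,:,::-1])
def blobs(F,f,roi):
    h=cv2.cvtColor(F,cv2.COLOR_RGB2HSV);m=f(h[...,0].astype(int),h[...,1],h[...,2])
    k=np.zeros_like(m);k[roi[0]:roi[1],roi[2]:roi[3]]=1;m&=k
    v,u=np.nonzero(m);return np.c_[u,v]
red=lambda H,S,V:((H<6)|(H>174))&(S>150)&(V>70)
org=lambda H,S,V:(H>=6)&(H<20)&(S>150)&(V>90)
for n,f,rt,rsd in(('clip',red,(228,262,350,386),(290,330,230,270)),('pulley',org,(228,260,195,235),(165,200,205,245))):
    a=blobs(T,f,rt);b=blobs(S,f,rsd)
    print(n,len(a),a.mean(0),a.min(0),a.max(0),'|',len(b),b.mean(0),b.min(0),b.max(0))
    z=.022 if n=='pulley' else .036
    print((a.min(0)+a.max(0))/2,onz(t,[(a.min(0)+a.max(0))/2,a.mean(0)],z), onz(s,[(b.min(0)+b.max(0))/2,b.mean(0)],z*.6))
    if n=='clip':
        for z in(0.002,.036):print(np.round(onz(t,cv2.boxPoints(cv2.minAreaRect(a.astype(np.float32))),z),4))
print(onz(t,[[295,214]],.086))
```

```text
clip 42 [368.45238095 246.73809524] [365 239] [373 251] | 161 [246.82608696 308.52795031] [240 301] [259 317]
[369. 245.] [[ 0.48713676 -0.21440899  0.036     ]
 [ 0.48183662 -0.21270458  0.036     ]] [[ 0.4877614  -0.22331902  0.0216    ]
 [ 0.48206412 -0.22089243  0.0216    ]]
[[ 0.4765 -0.2     0.002 ]
 [ 0.5105 -0.2171  0.002 ]
 [ 0.5015 -0.2357  0.002 ]
 [ 0.4676 -0.2186  0.002 ]]
[[ 0.474  -0.1943  0.036 ]
 [ 0.5071 -0.2109  0.036 ]
 [ 0.4984 -0.2291  0.036 ]
 [ 0.4653 -0.2124  0.036 ]]
pulley 113 [213.6460177  243.26548673] [207 237] [220 250] | 90 [222.25555556 177.52222222] [216 173] [229 182]
[213.5 243.5] [[0.4817042  0.25986553 0.022     ]
 [0.4824348  0.25945294 0.022     ]] [[0.48478118 0.26592962 0.0132    ]
 [0.48403763 0.26597277 0.0132    ]]
[[0.5694293  0.01246374 0.086     ]]
```

View pics/crops.png

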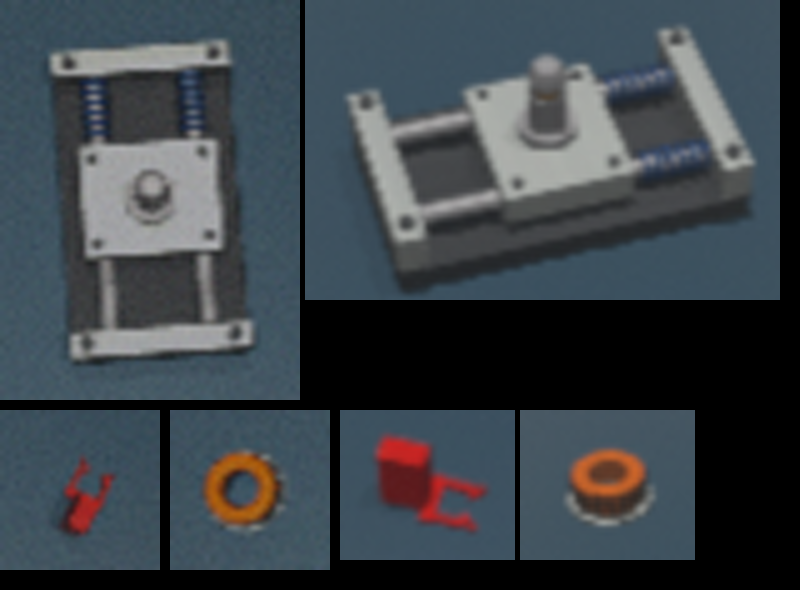

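The crops resolve the tensioner's end blocks (holes at crop (68,62), (213,52), (86,343), (236,332)) and the axle tip at (152,184). They also show the clip's tab at (83,513) with its jaws pointing up and right, and the pulley's top at (241,490).

Run:
```python
from h import *
t=cap('top');s=cap('side')
def cr(p,o,r): return [((x-o[0]+.5)/5-.5+r[0],(y-o[1]+.5)/5-.5+r[1]) for x,y in p]
R=lambda a:print(np.round(a,4))
h=onz(t,cr([(68,62),(213,52),(86,343),(236,332)],(0,0),(265,175)),.04);R(h)
d=h[0]+h[1]-h[2]-h[3];w=h[0]+h[2]-h[1]-h[3];print('yaw',np.degrees(np.arctan2(d[1],d[0])),np.degrees(np.arctan2(-w[0],w[1])),np.linalg.norm(d)/2,h.mean(0))
hs=onz(s,cr([(676,38),(734,152),(366,101),(406,222)],(305,0),(220,200)),.04);R(hs)
d=hs[0]+hs[1]-hs[2]-hs[3];print('yaw',np.degrees(np.arctan2(d[1],d[0])),np.linalg.norm(d)/2,hs.mean(0))
print('tip');R(onz(t,cr([(153,184)],(0,0),(265,175)),.086));R(onz(s,cr([(547,61)],(305,0),(220,200)),.086))
print('shoulder');R(onz(s,cr([(547,134)],(305,0),(220,200)),.046));
print('tab top');R(onz(t,cr([(80,520),(83,513)],(0,410),(352,228)),.036));R(onz(s,cr([(404,446)],(340,410),(232,295)),.036))
print('jaw tips');R(onz(t,cr([(83,463),(109,479)],(0,410),(352,228)),.004));R(onz(s,cr([(484,490),(472,526)],(340,410),(232,295)),.004))
print('pulley');R(onz(t,cr([(241,490)],(170,410),(200,228)),.022));R(onz(s,cr([(608,472)],(520,410),(205,165)),.022));
```

```text
[[ 0.6596  0.0655  0.04  ]
 [ 0.6679 -0.024   0.04  ]
 [ 0.4863  0.0499  0.04  ]
 [ 0.495  -0.0406  0.04  ]]
yaw 5.309839357906821 5.44162450291399 0.17383846130052216 [0.57720652 0.01273164 0.04      ]
[[ 0.6588  0.0651  0.04  ]
 [ 0.6679 -0.0254  0.04  ]
 [ 0.4859  0.0501  0.04  ]
 [ 0.494  -0.0402  0.04  ]]
yaw 4.909200914339843 0.17403088716990678 [0.57662705 0.01242396 0.04      ]
tip
[[0.5772 0.012  0.086 ]]
[[0.5771 0.0135 0.086 ]]
shoulder
[[0.5743 0.0009 0.046 ]]
tab top
[[ 0.4731 -0.2101  0.036 ]
 [ 0.4774 -0.2119  0.036 ]]
[[ 0.4786 -0.212   0.036 ]]
jaw tips
[[ 0.5109 -0.2179  0.004 ]
 [ 0.5013 -0.2341  0.004 ]]
[[ 0.5128 -0.2206  0.004 ]
 [ 0.5041 -0.2384  0.004 ]]
pulley
[[0.4814 0.2589 0.022 ]]
[[0.4835 0.2575 0.022 ]]
```

Request:
{"api": "send_rows", "payload": {"translation": [[-15, -6.5, 5.6], [-30, -13.5, 9.8], [-30, -13.5, 9.8], [-30, -13.5, 9.8], [-30, -13.5, 9.8], [-30, -13.5, 9.8], [-30, -13.5, 9.8], [-30, -13.5, 9.8], [-30, -13.5, 9.8], [-30, -13.5, 9.8], [-30, -13.5, 9.8], [-30, -13.5, 9.8], [-30, -13.5, 9.8], [-30, -13.5, 9.8], [0, 0, 0], [0, 0, 0]], "delta_rot": [[0, 0, 0], [0, 0, 0], [0, 0, 0], [0, 0, 0], [0, 0, 0], [0, 0, 0], [0, 0, 0], [0, 0, 0], [0, 0, 0], [0, 0, 0], [0, 0, 0], [0, 0, 0], [0, 0, 0], [0, 0, 0], [0, 0, 0], [0, 0, 0]], "hand": [-1, -1, -1, -1, -1, -1, -1, -1, -1, -1, -1, -1, -1, -1, -1, -1]}}

```text
clock: 1.63
ee_pos: [0.4835, 0.2565, 0.1195]
ee_rot: [0.125, 0.992, -0.0, -0.001]
wrist_force: [-0.6, 1.0, 1.0]
opening: 1.002
```

```bash
cat >> h.py <<'E'
from scipy.spatial.transform import Rotation as Ro
def go(p,yaw=None):
    "shift in tool axes (mm) to world p; turn about tool z (deg) to object yaw (deg)"
    o=robot.observe();M=Ro.from_quat(o['ee_rot']).as_matrix();y=np.degrees(np.arctan2(M[1,1],M[0,1]))-90
    print('t',round(o['clock'],2),'p',np.round(o['ee_pos'],4),'yaw',round(y,2),'tilt',np.round(M[:2,2],4),'open',round(o['opening'],3),'F',np.round(o['wrist_force'],1))
    if p is not None: print(' shift',np.round(M.T@(np.array(p)-o['ee_pos'])*1000,1), 'turn', None if yaw is None else round(y-yaw,1))
E
python3 - <<'E'
from h import *
go([.4825,.258,.031])
c=cap('side');im=c['frame'][110:210,150:290];cv2.imwrite('pics/g1.png',cv2.resize(im,None,fx=5,fy=5,interpolation=2)[:,:,::-1])
E
```

```text
t 1.63 p [0.4835 0.2565 0.1195] yaw -14.33 tilt [-0.0014 -0.0003] open 1.002 F [-0.6  1.   1. ]
 shift [ 1.2  1.2 88.5] turn None
```

View pics/g1.png

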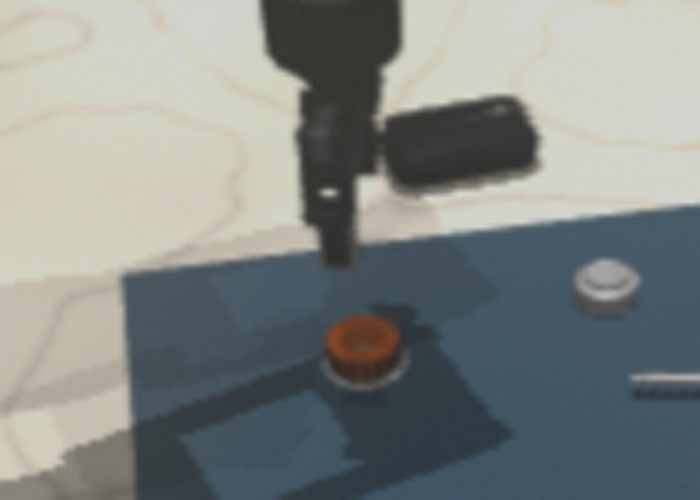

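The near fingertip is at (337,268) and the pulley's top at (364,330) in the crop, so the hand is above the pulley as computed. I'll descend and grip.

Request:
{"api": "send_rows", "payload": {"translation": [[1.2, 1.2, 15], [0, 0, 22], [0, 0, 22], [0, 0, 15], [0, 0, 9], [0, 0, 5], [0, 0, 0], [0, 0, 0], [0, 0, 0], [0, 0, 0], [0, 0, 0], [0, 0, 0], [0, 0, 0], [0, 0, 0], [0, 0, 0]], "delta_rot": [[0, 0, 0], [0, 0, 0], [0, 0, 0], [0, 0, 0], [0, 0, 0], [0, 0, 0], [0, 0, 0], [0, 0, 0], [0, 0, 0], [0, 0, 0], [0, 0, 0], [0, 0, 0], [0, 0, 0], [0, 0, 0], [0, 0, 0]], "hand": [-1, -1, -1, -1, -1, -1, -1, 0.5, 0.5, 0.5, 0.5, 0.5, 0.5, 0.5, 0.5], "squeeze": 30}}

```text
clock: 2.93
ee_pos: [0.4824, 0.2596, 0.0335]
ee_rot: [0.123, 0.992, 0.0, 0.001]
wrist_force: [-0.9, 0.6, 5.9]
opening: 0.484
```

Run:
```python
from h import *
go([.577,.0127,.135])
```

```text
t 2.93 p [0.4824 0.2596 0.0335] yaw -14.15 tilt [0.0018 0.0006] open 0.484 F [-0.9  0.6  5.9]
 shift [-152.2 -216.1 -101.5] turn None
```

Request:
{"api": "send_rows", "payload": {"translation": [[0, 0, -10], [0, 0, -25], [0, 0, -30], [-5, -7, -20], [-15, -20, -16.5], [-22, -31.5, 0], [-22, -31.5, 0], [-22, -31.5, 0], [-22, -31.5, 0], [-22, -31.5, 0], [-15, -21, 0], [-7.2, -10.1, 0], [0, 0, 0], [0, 0, 0], [0, 0, 0]], "delta_rot": [[0, 0, 0], [0, 0, 0], [0, 0, 0], [0, 0, 0], [0, 0, 0], [0, 0, 0], [0, 0, 0], [0, 0, 0], [0, 0, 0], [0, 0, 0], [0, 0, 0], [0, 0, 0], [0, 0, 0], [0, 0, 0], [0, 0, 0]], "hand": [0.5, 0.5, 0.5, 0.5, 0.5, 0.5, 0.5, 0.5, 0.5, 0.5, 0.5, 0.5, 0.5, 0.5, 0.5]}}

```text
clock: 4.18
ee_pos: [0.5759, 0.0144, 0.1338]
ee_rot: [0.123, 0.992, 0.0, -0.001]
wrist_force: [0.2, 1.2, -0.9]
opening: 0.49
```

Run:
```python
from h import *
go([.577,.0127,.135])
s=cap('side');t=cap('top')
print('proj of expected pulley top/center', proj(s,[[.577,.0127,.122],[.577,.0127,.1],[.577,.0127,.086]]),proj(t,[[.577,.0127,.122]]))
def rs(a): return cv2.resize(np.ascontiguousarray(a),None,fx=5,fy=5,interpolation=2)
im=np.zeros((600,800,3),np.uint8)
a=rs(s['frame'][150:270,215:315]);b=rs(t['frame'][180:240,265:325])
im[:600,:500]=a;im[:300,500:]=b
cv2.imwrite('pics/g2.png',im[:,:,::-1])
```

```text
t 4.18 p [0.5759 0.0144 0.1338] yaw -14.11 tilt [-0.0009  0.0008] open 0.49 F [ 0.2  1.2 -0.9]
 shift [-1.5 -1.4 -1.2] turn None
proj of expected pulley top/center [[267.94503161 201.55261957]
 [268.00426488 208.00282702]
 [268.04114252 212.01781074]] [[295.16327224 209.51481458]]
```

View pics/g2.png

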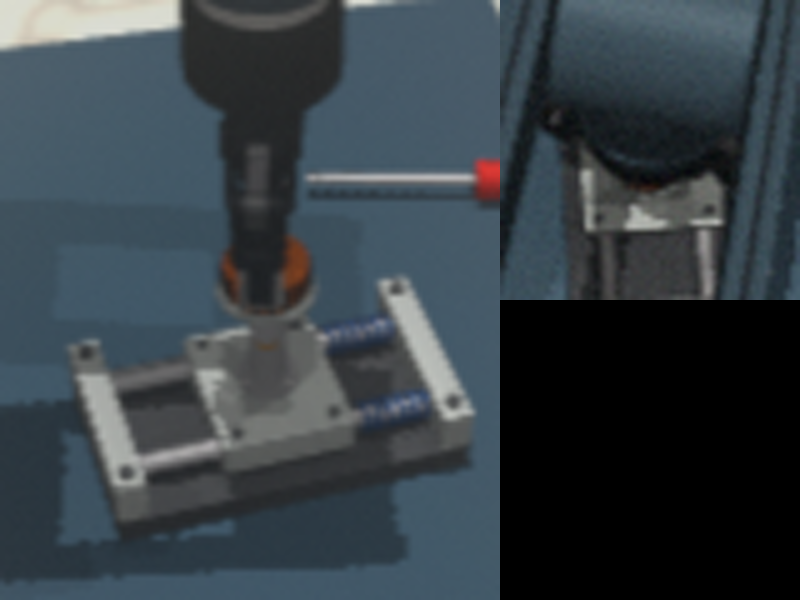

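The side view shows the flange centred near crop (266,290), i.e. pixel (268,208). That is where a pulley on the axle's axis should project. I'll check how noisy the pose reading is, then lower it.

Run:
```python
from h import *
P=[]
for i in range(6):
    robot.capture('side');P.append(robot.observe()['ee_pos'])
P=np.array(P);print(np.round(P,4),P.mean(0))
```

```text
[[0.5761 0.0147 0.1339]
 [0.5762 0.0146 0.1339]
 [0.5763 0.0143 0.1339]
 [0.5764 0.0141 0.1339]
 [0.5765 0.0139 0.1339]
 [0.5765 0.0137 0.1339]] [0.57634527 0.0142271  0.13389247]
```

Request:
{"api": "send_rows", "payload": {"translation": [[0, 0, 6], [0, 0, 6], [0, 0, 6], [0, 0, 6], [0, 0, 6], [0, 0, 6], [0, 0, 6], [0, 0, 6], [0, 0, 2], [0, 0, 0], [0, 0, 0]], "delta_rot": [[0, 0, 0], [0, 0, 0], [0, 0, 0], [0, 0, 0], [0, 0, 0], [0, 0, 0], [0, 0, 0], [0, 0, 0], [0, 0, 0], [0, 0, 0], [0, 0, 0]], "hand": [0.5, 0.5, 0.5, 0.5, 0.5, 0.5, 0.5, 0.5, 0.5, 0.5, 0.5]}}

```text
clock: 5.5
ee_pos: [0.5767, 0.0131, 0.0837]
ee_rot: [0.123, 0.992, 0.0, -0.0]
wrist_force: [0.5, 0.1, -1.0]
opening: 0.488
```

Run:
```python
from h import *
go([.577,.0127,.0795])
```

```text
t 5.5 p [0.5767 0.0131 0.0837] yaw -14.14 tilt [-0.0002  0.    ] open 0.488 F [ 0.5  0.1 -1. ]
 shift [-0.4 -0.3  4.2] turn None
```

No contact force on the way down, so the pulley is over the taper. I'll lower it the rest of the way.

Request:
{"api": "send_rows", "payload": {"translation": [[0, 0, 1.5], [0, 0, 1.5], [0, 0, 1.2], [0, 0, 0], [0, 0, 0]], "delta_rot": [[0, 0, 0], [0, 0, 0], [0, 0, 0], [0, 0, 0], [0, 0, 0]], "hand": [0.5, 0.5, 0.5, 0.5, 0.5]}}

```text
clock: 5.92
ee_pos: [0.5767, 0.0131, 0.0797]
ee_rot: [0.123, 0.992, -0.0, 0.0]
wrist_force: [-0.6, -0.1, -1.5]
opening: 0.486
```

Request:
{"api": "send_rows", "payload": {"translation": [[0, 0, 1], [0, 0, 0.5], [0, 0, 0]], "delta_rot": [[0, 0, 0], [0, 0, 0], [0, 0, 0]], "hand": [0.5, 0.5, 0.5]}}

```text
clock: 6.17
ee_pos: [0.5775, 0.0132, 0.0795]
ee_rot: [0.123, 0.992, 0.0, 0.001]
wrist_force: [-2.0, 0.8, 6.8]
opening: 0.483
```

The wrist force rose by 8 N at TCP z 0.0795 m, exactly the shoulder height expected. I'll release and retreat.

Request:
{"api": "send_rows", "payload": {"translation": [[0, 0, 0], [0, 0, 0], [0, 0, 0], [0, 0, 0], [0, 0, 0], [0, 0, -5], [0, 0, -15], [0, 0, -30], [0, 0, -30]], "delta_rot": [[0, 0, 0], [0, 0, 0], [0, 0, 0], [0, 0, 0], [0, 0, 0], [0, 0, 0], [0, 0, 0], [0, 0, 0], [0, 0, 0]], "hand": [-1, -1, -1, -1, -1, -1, -1, -1, -1]}}

```text
clock: 6.92
ee_pos: [0.5756, 0.0133, 0.1581]
ee_rot: [0.123, 0.992, 0.0, -0.002]
wrist_force: [1.1, -1.3, 0.4]
opening: 0.997
```

Run:
```python
from h import *
go([.4765,-.211,.12],-27)
```

```text
t 6.92 p [0.5756 0.0133 0.1581] yaw -14.14 tilt [-0.0033  0.0006] open 0.997 F [ 1.1 -1.3  0.4]
 shift [  41.2 -241.7   38.3] turn 12.9
```

Request:
{"api": "send_rows", "payload": {"translation": [[2.6, -15.1, 0], [5.2, -30.2, 0], [5.2, -30.2, 0], [5.2, -30.2, 6], [5.2, -30.2, 6], [5.2, -30.2, 6], [5.2, -30.2, 6], [4.8, -30.2, 6], [2.6, -15.4, 6], [0, 0, 2.3], [0, 0, 0], [0, 0, 0], [0, 0, 0]], "delta_rot": [[0, 0, 0], [0, 0, 0], [0, 0, 0], [0, 0, 0], [0, 0, 0], [0, 0, 0], [0, 0, 0], [0, 0, 0], [0, 0, 0], [0, 0, 6.4], [0, 0, 6.5], [0, 0, 0], [0, 0, 0]], "hand": [-1, -1, -1, -1, -1, -1, -1, -1, -1, -1, -1, -0.4, -0.4]}}

```text
clock: 8.0
ee_pos: [0.4777, -0.2115, 0.1201]
ee_rot: [0.232, 0.973, -0.0, 0.0]
wrist_force: [-0.3, 0.5, 0.1]
opening: 0.748
```

Run:
```python
from h import *
go([.4744,-.2102,.044],-27)
s=cap('side');t=cap('top')
def rs(a,k=5): return cv2.resize(np.ascontiguousarray(a),None,fx=k,fy=k,interpolation=2)
im=np.zeros((500,800,3),np.uint8)
im[:500,:400]=rs(s['frame'][240:340,205:285]);im[:450,400:800]=rs(s['frame'][190:235,250:290],10)
cv2.imwrite('pics/g3.png',im[:,:,::-1])
a=cv2.cvtColor(t['frame'],cv2.COLOR_RGB2HSV)
print(proj(s,[[.577,.0127,.046],[.577,.0127,.068],[.577,.0127,.07125],[.577,.0127,.086]]))
```

```text
t 8.0 p [ 0.4777 -0.2115  0.1201] yaw -26.86 tilt [ 0.0002 -0.0002] open 0.748 F [-0.3  0.5  0.1]
 shift [ 3.5 -0.3 76.1] turn 0.1
[[268.14315939 223.12148714]
 [268.0876526  217.08062763]
 [268.07932894 216.17463467]
 [268.04114252 212.01781074]]
```

View pics/g3.png

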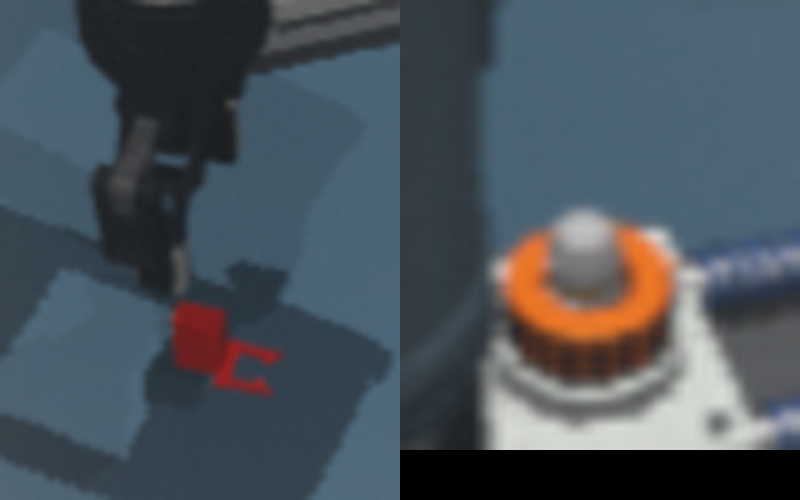

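The side crop shows the pulley seated: its flange rests on the shoulder and the axle head and brass groove show above it. The fingers straddle the clip's tab, which is at crop (200,335). I'll descend and grip.

Request:
{"api": "send_rows", "payload": {"translation": [[3.5, 0, 12], [0, 0, 20], [0, 0, 20], [0, 0, 14], [0, 0, 7], [0, 0, 3], [0, 0, 0], [0, 0, 0], [0, 0, 0], [0, 0, 0], [0, 0, 0], [0, 0, 0], [0, 0, 0], [0, 0, 0], [0, 0, 0]], "delta_rot": [[0, 0, 0], [0, 0, 0], [0, 0, 0], [0, 0, 0], [0, 0, 0], [0, 0, 0], [0, 0, 0], [0, 0, 0], [0, 0, 0], [0, 0, 0], [0, 0, 0], [0, 0, 0], [0, 0, 0], [0, 0, 0], [0, 0, 0]], "hand": [-0.4, -0.4, -0.4, -0.4, -0.4, -0.4, -0.4, 1, 1, 1, 1, 1, 1, 1, 1], "squeeze": 50}}

```text
clock: 9.35
ee_pos: [0.4749, -0.2101, 0.0446]
ee_rot: [0.234, 0.972, -0.0, 0.001]
wrist_force: [-1.4, 1.1, 6.2]
opening: 0.122
```

Run:
```python
from h import *
go([.4744,-.2102,.18],5.2)
s=cap('side')
cv2.imwrite('pics/g4.png',cv2.resize(s['frame'][255:335,205:285],None,fx=6,fy=6,interpolation=2)[:,:,::-1])
```

```text
t 9.35 p [ 0.4749 -0.2101  0.0446] yaw -27.04 tilt [ 0.0012 -0.0009] open 0.122 F [-1.4  1.1  6.2]
 shift [   0.2   -0.4 -135.4] turn -32.2
```

View pics/g4.png

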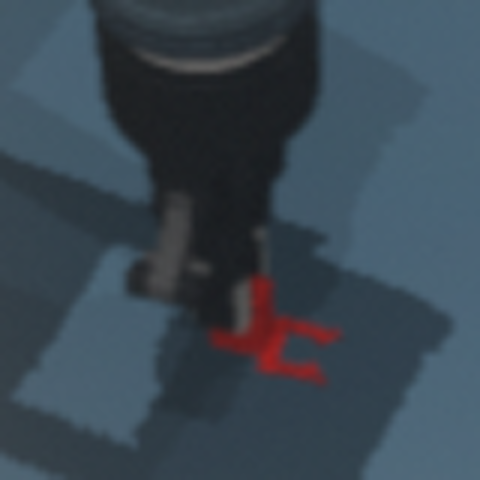

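The fingers hold the tab with about 4 mm of it showing ahead of the pads. The fingertips are above the clip's plate. I'll lift and turn.

Request:
{"api": "send_rows", "payload": {"translation": [[0, 0, -3], [0, 0, -12], [0, 0, -30], [0, 0, -35], [0, 0, -35], [0, 0, -20], [0, 0, 0], [0, 0, 0], [0, 0, 0]], "delta_rot": [[0, 0, 0], [0, 0, 0], [0, 0, -3.2], [0, 0, -6], [0, 0, -7], [0, 0, -7], [0, 0, -6], [0, 0, -3], [0, 0, 0]], "hand": [1, 1, 1, 1, 1, 1, 1, 1, 1]}}

```text
clock: 10.15
ee_pos: [0.4745, -0.2098, 0.1794]
ee_rot: [-0.046, 0.999, -0.0, 0.0]
wrist_force: [-0.5, 0.5, -0.9]
opening: 0.123
```

Run:
```python
from h import *
go([.5153,.0071,.18],5.2)
```

```text
t 10.15 p [ 0.4745 -0.2098  0.1794] yaw 5.27 tilt [ 0.0007 -0.0006] open 0.123 F [-0.5  0.5 -0.9]
 shift [-60.6 212.2  -0.7] turn 0.1
```

Request:
{"api": "send_rows", "payload": {"translation": [[-4, 14, 0], [-8, 28, 0], [-8.6, 30, 0], [-8.6, 30, 0], [-8.6, 30, 0], [-8.6, 30, 10], [-8, 28, 15], [-4.2, 15, 15], [-2, 7.2, 12], [0, 0, 8], [0, 0, 3], [0, 0, 0], [0, 0, 0], [0, 0, 0]], "delta_rot": [[0, 0, 0], [0, 0, 0], [0, 0, 0], [0, 0, 0], [0, 0, 0], [0, 0, 0], [0, 0, 0], [0, 0, 0], [0, 0, 0], [0, 0, 0], [0, 0, 0], [0, 0, 0], [0, 0, 0], [0, 0, 0]], "hand": [1, 1, 1, 1, 1, 1, 1, 1, 1, 1, 1, 1, 1, 1]}}

```text
clock: 11.32
ee_pos: [0.5163, 0.006, 0.1165]
ee_rot: [-0.044, 0.999, -0.0, 0.001]
wrist_force: [0.1, -0.2, -1.3]
opening: 0.122
```

Run:
```python
from h import *
go([.5153,.0071,.1139],5.2)
s=cap('side');t=cap('top')
d=np.array([.9959,.0906]);n=np.array([-.0906,.9959]);p=robot.observe()['ee_pos']
def at(a,b,z): return list(p[:2]+d*a+n*b)+[z]
zu=p[2]-.0446
q=proj(s,[at(40,0,0)]) if 0 else proj(s,[at(.040,0.0085,zu+.002),at(.040,-.0085,zu+.002),at(.015,-.006,zu+.036),at(.015,-.006,zu+.004),[.577,.0127,.07125],[.577,.0127,.086]])
q5=(q-[225,180]+.5)*8-.5;print(np.round(q5))
im=cv2.resize(s['frame'][180:250,225:320],None,fx=8,fy=8,interpolation=2)[:,:,::-1];cv2.imwrite('pics/g5.png',im)
```

```text
t 11.32 p [0.5163 0.006  0.1165] yaw 5.07 tilt [ 0.0012 -0.0004] open 0.122 F [ 0.1 -0.2 -1.3]
 shift [0.9 1.1 2.6] turn -0.1
[[279. 284.]
 [293. 320.]
 [211. 252.]
 [215. 326.]
 [348. 293.]
 [348. 260.]]
```

View pics/g5.png

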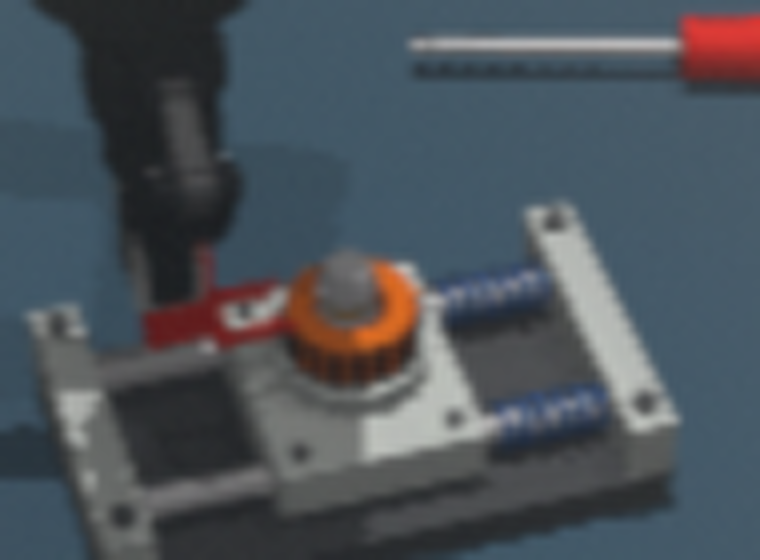

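The clip is level just left of the pulley. Its jaw tips are at about (280,287) and (290,325), within a pixel of where they should project, and the tab's front edge is at x≈207. I'll lower it to groove height and let the pose settle.

Request:
{"api": "send_rows", "payload": {"translation": [[0, 0, 1.3], [0, 0, 1.2], [0, 0, 0], [0, 0, 0], [0, 0, 0], [0, 0, 0]], "delta_rot": [[0, 0, 0], [0, 0, 0], [0, 0, 0], [0, 0, 0], [0, 0, 0], [0, 0, 0]], "hand": [1, 1, 1, 1, 1, 1]}}

```text
clock: 11.92
ee_pos: [0.5158, 0.007, 0.1133]
ee_rot: [-0.045, 0.999, -0.0, -0.0]
wrist_force: [0.5, 0.3, 0.1]
opening: 0.123
```

Run:
```python
from h import *
go([.5153,.0071,.1139],5.2)
```

```text
t 11.92 p [0.5158 0.007  0.1133] yaw 5.16 tilt [-0. -0.] open 0.123 F [0.5 0.3 0.1]
 shift [ 0.4  0.1 -0.6] turn -0.0
```

Request:
{"api": "send_rows", "payload": {"translation": [[-4, 0, -0.6], [-5, 0, 0], [-5, 0, 0], [-3, 0, 0], [-1, 0, 0], [0, 0, 0], [0, 0, 0]], "delta_rot": [[0, 0, 0], [0, 0, 0], [0, 0, 0], [0, 0, 0], [0, 0, 0], [0, 0, 0], [0, 0, 0]], "hand": [1, 1, 1, 1, 1, 1, 1]}}

```text
clock: 12.5
ee_pos: [0.5336, 0.0087, 0.1138]
ee_rot: [-0.045, 0.999, 0.0, -0.0]
wrist_force: [0.2, 0.4, -0.2]
opening: 0.122
```

Run:
```python
from h import *
go([.5153+.0231,.0071+.0021,.1139],5.2)
```

```text
t 12.5 p [0.5336 0.0087 0.1138] yaw 5.16 tilt [-0.0005  0.0001] open 0.122 F [ 0.2  0.4 -0.2]
 shift [-4.8  0.1 -0.2] turn -0.0
```

Request:
{"api": "send_rows", "payload": {"translation": [[-1, 0, 0], [-1, 0, 0], [-1, 0, 0], [-1, 0, 0], [-1, 0, 0], [-1, 0, 0], [0, 0, 0]], "delta_rot": [[0, 0, 0], [0, 0, 0], [0, 0, 0], [0, 0, 0], [0, 0, 0], [0, 0, 0], [0, 0, 0]], "hand": [1, 1, 1, 1, 1, 1, 1]}}

```text
clock: 13.08
ee_pos: [0.5395, 0.0091, 0.1138]
ee_rot: [-0.045, 0.999, -0.0, -0.0]
wrist_force: [-1.9, -1.0, -0.8]
opening: 0.124
```

Contact is starting at about −2 N.

Request:
{"api": "send_rows", "payload": {"translation": [[-1, 0, 0], [-1, 0, 0], [-1, 0, 0], [-1, 0, 0], [0, 0, 0]], "delta_rot": [[0, 0, 0], [0, 0, 0], [0, 0, 0], [0, 0, 0], [0, 0, 0]], "hand": [1, 1, 1, 1, 1]}}

```text
clock: 13.5
ee_pos: [0.5435, 0.0095, 0.1138]
ee_rot: [-0.045, 0.999, -0.0, -0.0]
wrist_force: [-3.0, -0.5, 0.1]
opening: 0.128
```

Request:
{"api": "send_rows", "payload": {"translation": [[-1, 0, 0], [-1, 0, 0], [-1, 0, 0], [-1, 0, 0], [0, 0, 0]], "delta_rot": [[0, 0, 0], [0, 0, 0], [0, 0, 0], [0, 0, 0], [0, 0, 0]], "hand": [1, 1, 1, 1, 1]}}

```text
clock: 13.92
ee_pos: [0.5475, 0.0099, 0.1138]
ee_rot: [-0.045, 0.999, 0.0, -0.0]
wrist_force: [-3.7, -1.6, -0.5]
opening: 0.128
```

Request:
{"api": "send_rows", "payload": {"translation": [[-1, 0, 0], [-1, 0, 0], [-1, 0, 0], [0, 0, 0]], "delta_rot": [[0, 0, 0], [0, 0, 0], [0, 0, 0], [0, 0, 0]], "hand": [1, 1, 1, 1]}}

```text
clock: 14.25
ee_pos: [0.5503, 0.0102, 0.1137]
ee_rot: [-0.045, 0.999, 0.0, -0.0]
wrist_force: [-4.8, -2.6, 0.3]
opening: 0.123
```

Request:
{"api": "send_rows", "payload": {"translation": [[-1, 0, 0], [-1, 0, 0], [-1, 0, 0], [0, 0, 0]], "delta_rot": [[0, 0, 0], [0, 0, 0], [0, 0, 0], [0, 0, 0]], "hand": [1, 1, 1, 1]}}

```text
clock: 14.58
ee_pos: [0.553, 0.0105, 0.1136]
ee_rot: [-0.045, 0.999, 0.0, -0.001]
wrist_force: [-5.8, -1.7, -0.1]
opening: 0.126
```

Request:
{"api": "send_rows", "payload": {"translation": [[-1, 0, 0], [-1, 0, 0], [-1, 0, 0], [0, 0, 0]], "delta_rot": [[0, 0, 0], [0, 0, 0], [0, 0, 0], [0, 0, 0]], "hand": [1, 1, 1, 1]}}

```text
clock: 14.92
ee_pos: [0.5555, 0.0108, 0.1134]
ee_rot: [-0.045, 0.999, 0.0, -0.001]
wrist_force: [-5.7, -1.9, -1.1]
opening: 0.123
```

Request:
{"api": "send_rows", "payload": {"translation": [[-1, 0, 0], [-1, 0, 0], [-1, 0, 0], [0, 0, 0]], "delta_rot": [[0, 0, 0], [0, 0, 0], [0, 0, 0], [0, 0, 0]], "hand": [1, 1, 1, 1]}}

```text
clock: 15.25
ee_pos: [0.5593, 0.0111, 0.1136]
ee_rot: [-0.045, 0.999, 0.0, -0.0]
wrist_force: [0.6, 0.6, 0.2]
opening: 0.127
```

The force dropped from 5.7 N to about 0, so it has snapped. I'll hold to read the settled state and look.

Request:
{"api": "send_rows", "payload": {"translation": [[0, 0, 0], [0, 0, 0], [0, 0, 0]], "delta_rot": [[0, 0, 0], [0, 0, 0], [0, 0, 0]], "hand": [1, 1, 1]}}

```text
clock: 15.5
ee_pos: [0.5596, 0.0112, 0.1139]
ee_rot: [-0.045, 0.999, 0.0, -0.0]
wrist_force: [-5.1, -0.2, 1.0]
opening: 0.125
```

Run:
```python
from h import *
go([.577-.0269,.0127-.0024,.1139],5.2)
s=cap('side')
cv2.imwrite('pics/g6.png',cv2.resize(s['frame'][180:250,225:320],None,fx=8,fy=8,interpolation=2)[:,:,::-1])
```

```text
t 15.5 p [0.5596 0.0112 0.1139] yaw 5.17 tilt [-0.      0.0004] open 0.125 F [-5.1 -0.2  1. ]
 shift [ 9.5 -0.1  0. ] turn -0.0
```

View pics/g6.png

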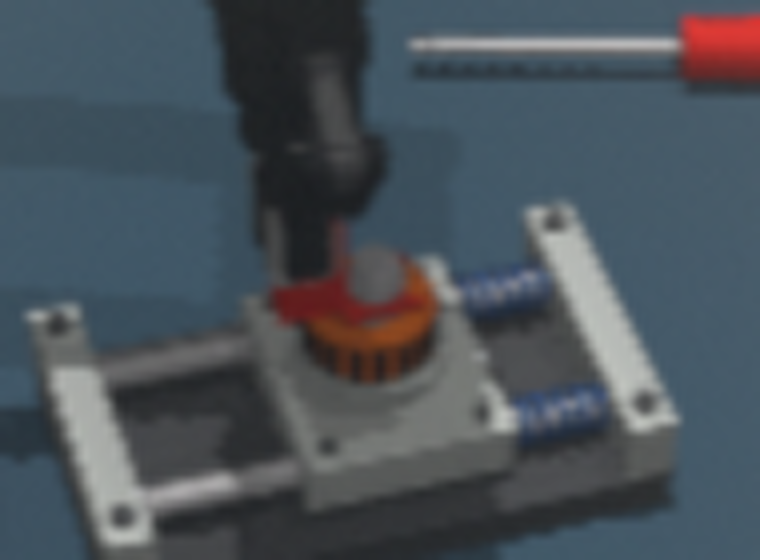

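The snap is confirmed. The clip is around the axle in the groove, with its near jaw tip at (420,300), past the axis at (375). The carriage is about 10 mm back and the load is a steady 5 N. I'll ease back most of the way, then release.

Request:
{"api": "send_rows", "payload": {"translation": [[1.5, 0, 0], [1.5, 0, 0], [1.5, 0, 0], [1.5, 0, 0], [1, 0, 0], [0, 0, 0], [0, 0, 0]], "delta_rot": [[0, 0, 0], [0, 0, 0], [0, 0, 0], [0, 0, 0], [0, 0, 0], [0, 0, 0], [0, 0, 0]], "hand": [1, 1, 1, 1, 1, 1, 1]}}

```text
clock: 16.13
ee_pos: [0.5528, 0.0104, 0.114]
ee_rot: [-0.045, 0.999, 0.0, 0.0]
wrist_force: [-1.6, 0.5, 0.1]
opening: 0.12
```

Request:
{"api": "send_rows", "payload": {"translation": [[1, 0, 0], [0, 0, 0], [0, 0, 0], [0, 0, 0], [0, 0, 0], [0, 0, 0], [0, 0, 0], [0, 0, 0], [0, 0, -5], [0, 0, -15], [0, 0, -30], [0, 0, -30], [15, 0, -25], [30, 0, 0], [35, 0, 0], [35, 0, 0], [15, 0, 0], [0, 0, 0]], "delta_rot": [[0, 0, 0], [0, 0, 0], [0, 0, 0], [0, 0, 0], [0, 0, 0], [0, 0, 0], [0, 0, 0], [0, 0, 0], [0, 0, 0], [0, 0, 0], [0, 0, 0], [0, 0, 0], [0, 0, 0], [0, 0, 0], [0, 0, 0], [0, 0, 0], [0, 0, 0], [0, 0, 0]], "hand": [1, -1, -1, -1, -1, -1, -1, -1, -1, -1, -1, -1, -1, -1, -1, -1, -1, -1]}}

```text
clock: 17.63
ee_pos: [0.4188, -0.0011, 0.2193]
ee_rot: [-0.045, 0.999, 0.0, -0.001]
wrist_force: [0.4, 0.3, 0.6]
opening: 1.001
```

Run:
```python
from h import *
go(None)
s=cap('side');t=cap('top')
im=np.zeros((600,800,3),np.uint8)
im[:560,:480]=cv2.resize(s['frame'][190:260,240:300],None,fx=8,fy=8,interpolation=2)
im[:320,480:800]=cv2.resize(t['frame'][195:235,275:315],None,fx=8,fy=8,interpolation=2)
cv2.imwrite('pics/g7.png',im[:,:,::-1])
d=np.array([.9959,.0906,0]);n=np.array([-.0906,.9959,0]);g=np.array([.577,.0127,.0])
P=[g+d*.013+n*.0085+[0,0,.0712],g+d*.013-n*.0085+[0,0,.0712],g-d*.023+[0,0,.1053],g+[0,0,.086]]
print(np.round((proj(s,P)-[240,190]+.5)*8-.5),np.round((proj(t,P)-[275,195]+.5)*8-.5)+[480,0])
```

```text
t 17.63 p [ 0.4188 -0.0011  0.2193] yaw 5.14 tilt [-0.0013  0.    ] open 1.001 F [0.4 0.3 0.6]
[[259. 188.]
 [274. 223.]
 [157. 150.]
 [228. 180.]] [[618. 109.]
 [663. 106.]
 [649. 189.]
 [643. 135.]]
```

View pics/g7.png

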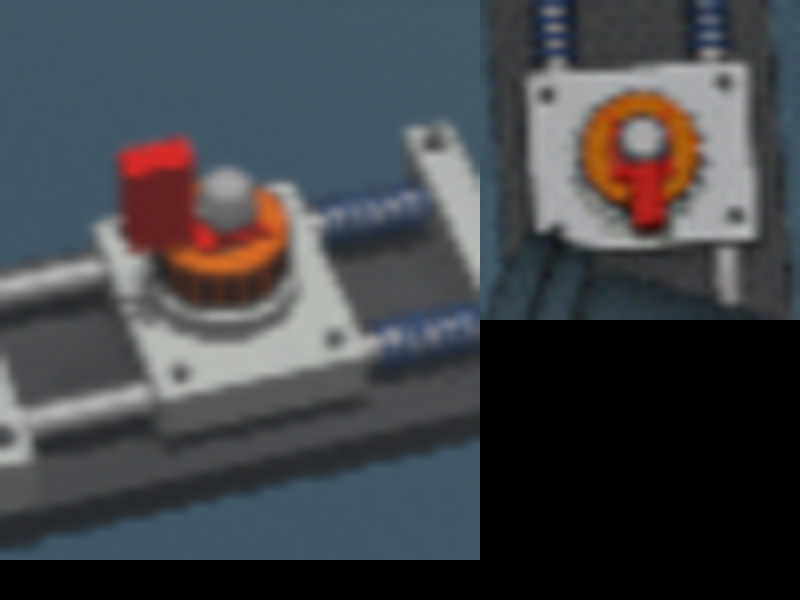

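The tab top is at (155,158) against (157,150) predicted for a home clip. The jaw tip is at about (270,232) against (274,223), about 1 raw pixel off in each case. The carriage is back at rest and the hand is clear, so I'll hand in.

```bash
python3 -c "
from h import *
print(robot.job_done(),robot.observe()['clock'])"
```

```text
the job is handed in; nothing more can be done
the job is handed in; nothing more can be done
```

The pulley is seated on the axle's shoulder, the red clip is snapped into the groove above it, and the job is handed in. It took about 18 s of the 61 s allowed.

- **Pulley:** it met the shoulder at the expected height, with the wrist force rising by about 8 N. I then released it.
- **Clip:** I pushed it in 1 mm steps. The force rose to about 6 N, then dropped sharply at the snap, and I stopped there. By force and position, the carriage had gone back roughly 14–17 mm at most, and about 10 mm once the clip was home. I backed off until about 1.6 N was left, and then let go.
- **Last checks:** the side view shows the carriage back at rest and the hand clear of everything. The clip's tab and jaws lie within about one camera pixel (2–3 mm) of where a home clip should appear.
- **Limits of the checks:** the top view agreed only roughly, because the back of the tab hides part of the clip. I did not re-measure the bystander objects, but the arm was never near them.

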